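# Tension the tie-rod nuts of a glass column

## Robot

A 7-joint arm with a two-finger parallel gripper is mounted at the origin on a cart in front of the work surface, level with it; the furniture and walls round the work are solid. World frame = base frame: x ahead of the robot, y to its left, z up, the work surface at z = 0. Lengths are in m, angles in rad, forces in N, time in s.
With the tool pointing down it reaches from about 0.4 to 0.9 m from the base axis. Payload 5.5 kg.
Tool frame: the origin (TCP) lies midway between the tips of the shut fingers; the grasp point (between the pads) lies 19 mm behind it (bot.grip_point_offset is the distance from the TCP to the grasp point, in m); z points along the fingers, y is the line along which they close (so a half turn about z gives the same grasp; the last joint's range is limited). The gripper opens to 85 mm and grips with 20 to 120 N. Pads are 22 mm wide; open, the fingers measure 114 mm over their backs; the gripper's body (76 mm by 85 mm) begins 54 mm behind the grasp point. The pads swing forward as they close: fully open they stand 13 mm farther back than shut.
Start: joints at [-0.934, 0.501, -0.427, 1.55, 0.221, 1.138, -0.21], TCP at [0.237, 0.605, 0.231] pointing down, gripper open.
Joint ranges: [-2.88, 2.88], [-0.31, 2.03], [-1.54, 1.56], [0.2, 2.42], [-1.41, 4.55], [0.19, 2.02], [-2.57, 2.57]. Speed limits (rad/s): [2.57, 2.57, 3.14, 3.14, 3.14, 3.14, 3.14].

## Interface

Orientations are given as a unit quaternion [w, x, y, z].
In Python, from station import bot gives the robot as it stands. The module is installed in compiled form; this text tells all that it offers. Calls block until the motion is done:
- bot.goto(position, orientation): joint-space move of the TCP to a pose.
- bot.move_straight(position, ori=None, velocity=0.15): straight line of the TCP; ori=None keeps the orientation; velocity is the mean speed in m/s.
- bot.move_joints(angles): joint-space move.
- bot.let_go() and bot.close(f_grip=None): open the fingers fully, or close them until they stop; f_grip is the grip in N (None keeps the last).
- bot.hold(seconds).
- bot.inverse_kinematics(position, orientation): joint angles nearest the present ones, or None.
- bot.state(): the state.
- bot.camera(name): name is "scene" or "side" or "wrist"; returns a dict with "pixels" (384x512x3 uint8, blue, green, red), "range_z" (384x512 float32, m along the optical axis (not along the pixel's ray), 0 where there is no reading), "mtx" (3x3 intrinsics, pixels), "k1" (the pictures are not rectified: a ray, as slopes to the right and down, at radius r is drawn at 1 + k1 r^2 times it, then the intrinsics apply), "extrinsics" (4x4, takes a point from camera to world coordinates). Camera axes: x right, y up, looking along -z (the intrinsics and any distortion apply to the point x, -y, -z); pixel columns grow to the right and rows downward; lengths in m; the calibration is good to about 2 mm. A picture is of the moment at which its call begins.
A pose or a line that the arm cannot do raises bot.PlanningError and nothing moves.
- bot.finish_job(): hands the job in; it is judged then, once.
Trained networks look in the newest picture that a camera, given by its name, has taken for a name from the list of things; names that differ only in an ending like _2 or _b are one class to them, and where a whole thing is asked for, a point or a joint stands for the part that bears it (a point fixed in the world has none). Each returns a list of dicts, best first, with "p" (0 to 1); they miss things now and then, are a little off and sometimes report something else, mostly with a low value. They report only what shows in the picture. A call takes as long as a camera call.
- bot.boxes_of(camera, thing): "extent" ([centre column, centre row, width, height] in pixels, round what is visible of it).
- bot.trace(camera, thing): "region" (384x512 bool, what is visible of it) and "extent" ([centre column, centre row, width, height] in pixels, round what is visible of it).
The state is a dict: "clock": time; "joint_positions": joint angles; "joint_velocities": joint speeds; "joint_torque": joint torques, N m; "tcp_pos": TCP position; "eef_rot": TCP orientation; "wrist_force": force on the tool from outside, world axes, zero at the start; "wrist_torque": the same for the moment, N m; "width": finger opening in m; "finger_force": force on a finger pad.
Only numpy, scipy, OpenCV 4.12 (cv2) and the standard library are available. Lean on these libraries where they do the work, as an engineer would, in place of code of your own. Each camera call takes 0.05 s, during which the arm holds its last target. There are 200 camera calls.

## Task

Tighten the three pointer nuts on top of the glass column by one quarter turn clockwise each, one after the other, going clockwise round the rim from the hose spout; each pointer starts out pointing outward and must come to rest, when you have let go of it, pointing along the rim at the tick beside it. The long tie rods twist and spring back when released, so feel how far the rod winds up and turn past the tick by just that much, no more than about 50 degrees beyond it. Grip the nuts gently, with no more than about 40 N, do not lean on the column, and leave the things around it where they are.

Things in the scene. Friction and masses are not known exactly. Their poses are not given: they have to be found in the camera images.
- column: glass column fixed to the bench: steel foot 116 mm across, clear tube 62 mm across, round steel top flange 128 mm across, its upper face 250 mm above the bench. Origin on the column's axis at the bench, z up. Three nuts stand on the flange, 48 mm from the axis, 120 degrees apart. A cap 8 mm high and 28 mm across sits in the flange's middle
- spout (a point): open end of the hose spout that stands out of the flange's edge toward the column's -x; 92 mm from the column's axis, 6 mm below the flange's upper face. Seen from above and going clockwise from it come nut 1 (at 60 degrees), nut 2 (180 degrees) and nut 3 (300 degrees)
- seat1: fixed washer, 30 mm across, under the first nut. Origin on the nut's turning axis, level with the flange's upper face; z up, x straight outward from the column's axis, -y along the rim in the clockwise sense. A short tick is marked beside it on its -y side
- nut1: first nut, aluminium, turns about its z (up; origin as its washer's; clockwise from above tightens). Hub 26 mm across up to 11 mm above the flange; on it an upright flat fin to be gripped, 7 mm thick, 28 mm long along the nut's x, centred on the axis, 10 to 36 mm above the flange. A nose 5 mm thick, 10 to 24 mm above the flange, runs on to 28 mm along +x
- tip1 (a point): end of the first nut's nose, 28 mm from its axis, 17 mm above the flange; points outward within 0.2 rad at the start. The nut sits on a long tie rod with a stiff thread (slips at 0.1 to 0.3 N m, very different from rod to rod): the rod twists at 0.4 N m/rad until the thread follows; let go, the nut springs back by that twist to where the thread has really turned
- seat2: fixed washer, 30 mm across, under the second nut. Origin on the nut's turning axis, level with the flange's upper face; z up, x straight outward from the column's axis, -y along the rim in the clockwise sense. A short tick is marked beside it on its -y side
- nut2: second nut, aluminium, turns about its z (up; origin as its washer's; clockwise from above tightens). Hub 26 mm across up to 11 mm above the flange; on it an upright flat fin to be gripped, 7 mm thick, 28 mm long along the nut's x, centred on the axis, 10 to 36 mm above the flange. A nose 5 mm thick, 10 to 24 mm above the flange, runs on to 28 mm along +x
- tip2 (a point): end of the second nut's nose, 28 mm from its axis, 17 mm above the flange; points outward within 0.2 rad at the start. The nut sits on a long tie rod with a stiff thread (slips at 0.1 to 0.3 N m, very different from rod to rod): the rod twists at 0.4 N m/rad until the thread follows; let go, the nut springs back by that twist to where the thread has really turned
- seat3: fixed washer, 30 mm across, under the third nut. Origin on the nut's turning axis, level with the flange's upper face; z up, x straight outward from the column's axis, -y along the rim in the clockwise sense. A short tick is marked beside it on its -y side
- nut3: third nut, aluminium, turns about its z (up; origin as its washer's; clockwise from above tightens). Hub 26 mm across up to 11 mm above the flange; on it an upright flat fin to be gripped, 7 mm thick, 28 mm long along the nut's x, centred on the axis, 10 to 36 mm above the flange. A nose 5 mm thick, 10 to 24 mm above the flange, runs on to 28 mm along +x
- tip3 (a point): end of the third nut's nose, 28 mm from its axis, 17 mm above the flange; points outward within 0.2 rad at the start. The nut sits on a long tie rod with a stiff thread (slips at 0.1 to 0.3 N m, very different from rod to rod): the rod twists at 0.4 N m/rad until the thread follows; let go, the nut springs back by that twist to where the thread has really turned
- grease_tin: bystander: round tin, 57 mm across, 41 mm high; origin under its centre
- weighing_bottle: bystander: small glass jar with lid, 48 mm across, 47 mm high; origin under its centre
- petri: bystander: flat round dish, 89 mm across, 16 mm high; origin under its centre

How it is judged:
On the way, in this order (a step that is already met when the one before it is completed fails the run):
1. nut 1, let go, rests with its pointer along the rim at its tick (y of tip1 in the frame of seat1 below -0.015 m and x of tip1 in the frame of seat1 between -0.0053 and 0.0053 m and contact force between the fingers and nut1 below 0.2 N), for 0.25 s.
2. nut 2, let go, rests with its pointer along the rim at its tick (y of tip2 in the frame of seat2 below -0.015 m and x of tip2 in the frame of seat2 between -0.0053 and 0.0053 m and contact force between the fingers and nut2 below 0.2 N), for 0.25 s.
3. nut 3, let go, rests with its pointer along the rim at its tick (y of tip3 in the frame of seat3 below -0.015 m and x of tip3 in the frame of seat3 between -0.0053 and 0.0053 m and contact force between the fingers and nut3 below 0.2 N), for 0.25 s.
At the end, for the whole second after the job is handed in: all three nuts released and at rest, each pointer a quarter turn clockwise from outward, along the rim at its tick, with its end within 5.3 mm (about 11 degrees) to either side (all of step 1 and all of step 2 and all of step 3 and angular speed of each of nut1, nut2, nut3 below 0.1 rad/s); the robot touches nothing.
It fails at once if a nut is twisted more than about 55 degrees past its tick (x of tip1 in the frame of seat1 below -0.023 m or x of tip2 in the frame of seat2 below -0.023 m or x of tip3 in the frame of seat3 below -0.023 m).
It fails at once if the robot squeezes a nut or leans on the column with more than 110 N in all (both finger pads added) (contact force between any of the arm, the fingers and column above 110 N).
It fails at once if a bystander is moved by more than 15 mm (distance of any of grease_tin, weighing_bottle, petri from where it was at the start of the episode above 0.015 m).
It also fails if it takes over 72 s, if anything falls off the work surface, if the arm or the gripper's body presses on something with over 40 N, if the wrist force passes 120 N, or if a joint passes its speed limit or range.

## Working session

There is one attempt and no reset: what is moved stays moved. The work goes in short steps, each a Python script; the robot and the scene stay as the last script left them, time stands still between calls to the robot, and variables do not carry over. Pictures are saved under pics/ and viewed, at most 10 in all, crops included, and the job is handed in when it is done.

```bash
mkdir -p pics; python3 - <<'E'
from station import bot
import cv2, numpy as np
ims=[]
for c in ["scene","side"]:
    d=bot.camera(c); ims.append(d["pixels"]); np.savez(f"{c}.npz",**d)
    print(c,d["mtx"].tolist(),d["k1"],d["extrinsics"].round(3).tolist())
    for t in ["column","spout","nut1","seat1","grease_tin","weighing_bottle","petri"]:
        print(t,[(np.round(b["extent"]).tolist(),round(b["p"],2)) for b in bot.boxes_of(c,t)][:4])
s=bot.state(); print(s)
cv2.imwrite("pics/a.png",cv2.resize(np.vstack(ims),None,fx=.78,fy=.78))
cv2.imwrite("pics/scene.png",ims[0]);cv2.imwrite("pics/side.png",ims[1])
E
```

```text
scene [[398.312018012506, 0.0, 262.6354607903519], [0.0, 398.312018012506, 189.20262276300485], [0.0, 0.0, 1.0]] -0.03828240040515 [[0.852, 0.359, -0.38, 0.27], [-0.523, 0.582, -0.622, -0.359], [-0.002, 0.729, 0.684, 0.768], [0.0, 0.0, 0.0, 1.0]]
column [([217.0, 172.0, 67.0, 112.0], 0.65), ([198.0, 126.0, 19.0, 14.0], 0.27)]
spout [([218.0, 171.0, 69.0, 112.0], 0.59)]
nut1 [([197.0, 126.0, 20.0, 17.0], 0.75), ([241.0, 123.0, 14.0, 20.0], 0.71), ([221.0, 142.0, 10.0, 21.0], 0.48)]
seat1 [([199.0, 146.0, 22.0, 56.0], 0.93), ([241.0, 154.0, 16.0, 86.0], 0.9), ([221.0, 166.0, 15.0, 72.0], 0.85), ([240.0, 121.0, 18.0, 18.0], 0.2)]
grease_tin []
weighing_bottle []
petri [([292.0, 325.0, 42.0, 42.0], 0.82)]
side [[440.12215055484063, 0.0, 259.1178967003237], [0.0, 440.12215055484063, 192.84136721678357], [0.0, 0.0, 1.0]] 0.00815394126622682 [[-0.998, 0.043, -0.047, 0.567], [-0.063, -0.768, 0.637, 0.729], [-0.008, 0.639, 0.769, 0.892], [0.0, 0.0, 0.0, 1.0]]
column [([283.0, 254.0, 98.0, 98.0], 0.92)]
spout [([284.0, 268.0, 96.0, 122.0], 0.61)]
nut1 [([292.0, 218.0, 18.0, 17.0], 0.79), ([246
[... 334 characters left out ...]
[-0.93382   ,  0.5008491 , -0.42702172,  1.55042756,  0.22077209,
        1.13828753, -0.21028946]), 'joint_velocities': array([-0.00061352,  0.00010409, -0.00166405, -0.0023443 , -0.00120037,
       -0.00149637,  0.00154105]), 'joint_torque': array([ 1.59009983e-04, -5.69292355e+01, -5.80971569e+00, -2.81320095e+01,
        1.26858838e-02,  1.78312755e-03,  1.31759069e-05]), 'tcp_pos': array([0.23727847, 0.60513571, 0.23133202]), 'eef_rot': array([-2.34610302e-05,  1.85776394e-01,  9.82592047e-01,  2.89312134e-05]), 'wrist_force': array([-0.52554537,  0.19363568,  0.23102934]), 'wrist_torque': array([ 0.02944865, -0.01092497,  0.05590237]), 'finger_force': 0.0, 'width': 0.08517463859281364}
```

View pics/a.png

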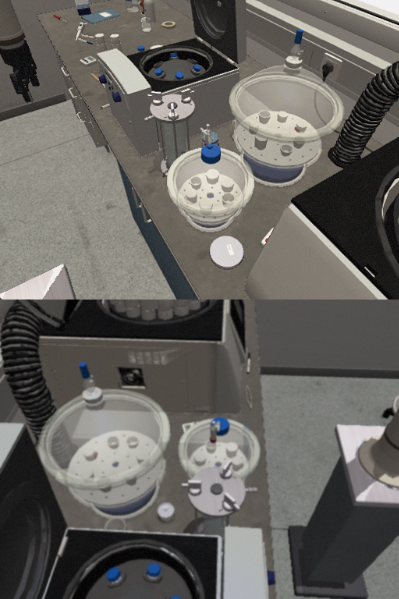

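The scene view shows the column at about (217,140) full-res, with a desiccator in front and a centrifuge behind. The side view shows the flange at about (281,245). Both need a closer look.

```bash
cat > h.py <<'E'
import numpy as np, cv2
def pix2world(d,u,v,zw=None,rz=None):
    K=d["mtx"];k1=float(d["k1"]);E=d["extrinsics"]
    p=np.array([(u-K[0,2])/K[0,0],(v-K[1,2])/K[1,1]]);q=p.copy()
    for _ in range(10): q=p/(1+k1*(q@q))
    r=E[:3,:3]@np.array([q[0],-q[1],-1.]);o=E[:3,3]
    t=(zw-o[2])/r[2] if rz is None else rz
    return o+t*r
def world2pix(d,P):
    K=d["mtx"];k1=float(d["k1"]);E=d["extrinsics"]
    c=(np.atleast_2d(P)-E[:3,3])@E[:3,:3]
    q=np.c_[c[:,0],-c[:,1]]/-c[:,2:]
    q=q*(1+k1*(q**2).sum(1,keepdims=True))
    return q@np.diag(np.diag(K)[:2])+K[:2,2]
E
python3 - <<'E'
import numpy as np,cv2
from h import *
out=[]
for c,(u0,u1,v0,v1) in dict(scene=(160,280,90,190),side=(205,325,200,300)).items():
    d=np.load(c+".npz"); out.append(cv2.resize(d["pixels"][v0:v1,u0:u1],None,fx=5,fy=5,interpolation=cv2.INTER_CUBIC)[:, :])
    # flange top: points cloud with z in 0.245..0.255
    K=d["mtx"];vv,uu=np.mgrid[80:320,150:340];P=[]
    for u,v in zip(uu.ravel(),vv.ravel()):
        z=d["range_z"][v,u]
        if z>0:P.append(np.r_[pix2world(d,u,v,rz=z),u,v])
    P=np.array(P); 
    m=(abs(P[:,2]-.25)<.006)
    Q=P[m]; print(c,len(Q),np.median(Q,0).round(3))
    h=np.median(Q[:,:2],0);Q=Q[np.hypot(*(Q[:,:2]-h).T)<.09]
    print(len(Q),cv2.minEnclosingCircle(Q[:,:2].astype(np.float32)))
    np.save(c+"_P.npy",P)
im=np.hstack(out); cv2.imwrite("pics/b.png",cv2.resize(im,(800,333)))
im=np.vstack(out);cv2.imwrite("pics/b.png",cv2.resize(im,(360,600))) if 0 else None
E
```

```text
scene 2181 [  0.566   0.285   0.249 228.    143.   ]
1387 ((0.5537020564079285, 0.2998638153076172), 0.07710248976945877)
side 3939 [5.75e-01 2.98e-01 2.50e-01 2.74e+02 2.38e+02]
2950 ((0.5573467016220093, 0.30858635902404785), 0.07306671887636185)
```

View pics/b.png

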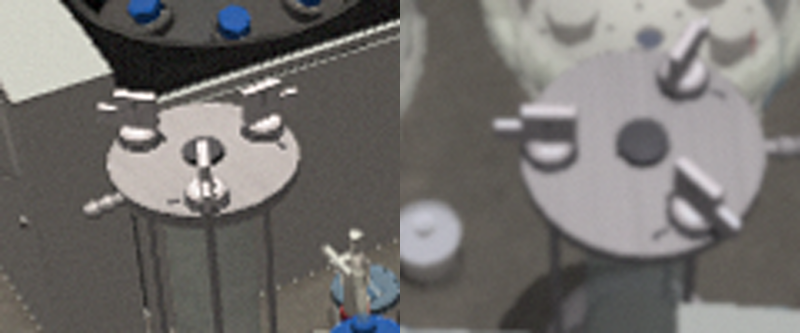

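The crop shows the flange with its cap, the three nuts with noses pointing outward, and the spout at scene (188,152). Next: obstacle heights near the column, wrist camera geometry, IK checks and the column estimate.

```bash
python3 - <<'E'
import numpy as np,cv2
from h import *
from station import bot
np.set_printoptions(precision=3,suppress=True,linewidth=160)
D={c:np.load(c+".npz") for c in ("scene","side")}
for c,f in dict(scene=[("cap",220.9,135.6,.258),("spout",188.5,152.4,.244)],side=[("cap",277.3,242.6,.258),("spout",324.5,243.5,.244)]).items():
    for n,u,v,z in f: print(c,n,pix2world(D[c],u,v,z))
H={}
for c,d in D.items():
    for v in range(0,384,2):
        for u in range(0,512,2):
            z=d["range_z"][v,u]
            if z>0:
                P=pix2world(d,u,v,rz=z);k=(int(P[0]//.05),int(P[1]//.05));H[k]=max(H.get(k,-9),P[2])
print("rows x .25.. ; cols y 0..0.7")
for i in range(4,19): print(round(i*.05,2),[("%3d"%(100*H[i,j]) if (i,j) in H else " --") for j in range(-2,15)])
s=bot.state();w=bot.camera("wrist")
from scipy.spatial.transform import Rotation as R
q=s["eef_rot"];T=R.from_quat([q[1],q[2],q[3],q[0]]).as_matrix()
print("cam in tool",T.T@(w["extrinsics"][:3,3]-s["tcp_pos"]));print(T.T@w["extrinsics"][:3,:3],w["mtx"],w["k1"]);print(s["joint_positions"][6],T)
C=np.array([.556,.302])
for a in range(0,180,30):
    t=np.radians(a);qq=[0,np.cos(t/2),np.sin(t/2),0]
    print(a,[bot.inverse_kinematics([C[0],C[1],z],qq) for z in (.265,.45)])
E
```

```text
scene cap [0.565 0.298 0.258]
scene spout [0.486 0.298 0.244]
side cap [0.567 0.313 0.258]
side spout [0.485 0.301 0.244]
rows x .25.. ; cols y 0..0.7
0.2 ['-89', '-88', '-89', '-88', '-88', '-89', ' --', ' --', ' --', '-89', '-88', '-88', ' 35', ' 51', ' 34', '-89', '-89']
0.25 [' --', ' --', ' --', ' --', ' --', ' --', ' --', ' --', ' --', '-89', '-89', '-89', '-88', ' 52', ' 49', ' 32', '-88']
0.3 [' --', ' --', ' --', ' --', ' --', ' --', ' --', ' --', '-89', '-89', '-89', '-88', '-89', '-89', '-89', '-89', '-88']
0.35 [' --', ' --', ' --', ' --', ' --', ' --', ' --', ' --', '-89', '-89', '-89', '-89', '-89', '-89', '-89', '-89', '-89']
0.4 ['  0', '  0', '  0', '  0', ' 13', '  0', '  0', '  0', '  0', '  0', '  0', ' 23', '  0', '  0', ' 21', '  0', '  0']
0.45 ['  1', '  1', ' 17', ' 19', ' 19', ' 17', '  0', ' 24', ' 25', '  0', ' 27', ' 28', ' 28', ' 28', ' 28', ' 27', ' 26']
0.5 ['  1', ' 15', ' 20', ' 24', ' 24', ' 20', ' 28', ' 28', ' 28', ' 28', ' 27', ' 28', ' 28', ' 28', ' 28', ' 27', ' 26']
0.55 ['  1', ' 15', ' 20', ' 24', ' 29', ' 27', ' 25', ' 28', ' 28', ' 25', ' 
[... 1327 characters left out ...]
5, -0.052,  1.535, -2.07 ])]
30 [array([-0.616,  0.407,  0.103,  1.575, -0.044,  1.162, -1.552]), array([-0.586,  0.325,  0.064,  1.282, -0.02 ,  1.535, -1.571])]
60 [array([-0.527,  0.407, -0.018,  1.572,  0.008,  1.163, -1.07 ]), array([-0.487,  0.327, -0.074,  1.278,  0.024,  1.537, -1.082])]
90 [array([-0.443,  0.411, -0.13 ,  1.568,  0.056,  1.166, -0.585]), array([-0.412,  0.332, -0.18 ,  1.275,  0.059,  1.54 , -0.584])]
120 [array([-0.367,  0.418, -0.233,  1.565,  0.102,  1.17 , -0.097]), array([-0.34 ,  0.339, -0.283,  1.272,  0.093,  1.543, -0.087])]
150 [array([-0.292,  0.428, -0.336,  1.562,  0.149,  1.176,  0.39 ]), array([-0.269,  0.349, -0.386,  1.269,  0.129,  1.547,  0.41 ])]
```

```bash
cat >> h.py <<'E'
def quat(t): return [0,np.cos(t/2),np.sin(t/2),0]   # tool x at world azimuth t, tool z down
E
python3 - <<'E'
from h import *
from station import bot
np.set_printoptions(precision=3,suppress=True,linewidth=160)
t=np.radians(150); s=bot.state()
bot.move_straight(s["tcp_pos"]+[0,0,.19],velocity=.3)
bot.goto([.614,.277,.42],quat(t))
s=bot.state();print(s["clock"],s["tcp_pos"],s["joint_positions"])
d=bot.camera("wrist");np.savez("w1.npz",**d)
for n in ["column","spout","nut1","tip1","seat1"]:
    r=bot.boxes_of("wrist",n);print(n,[(np.round(b["extent"],1).tolist(),round(b["p"],2)) for b in r[:5]])
C=np.array([.566,.305]);print(world2pix(d,[[*C,.258],[.486,.299,.244]]))
cv2.imwrite("pics/w1.png",d["pixels"])
E
```

```text
3.45 [0.613 0.279 0.42 ] [-0.252  0.432 -0.332  1.212  0.136  1.518  0.488]
column [([247.0, 114.0, 148.3, 147.3], 0.9)]
spout [([288.4, 167.1, 33.9, 41.7], 0.71), ([249.4, 115.6, 145.5, 152.2], 0.63), ([278.3, 63.2, 31.4, 52.4], 0.58)]
nut1 [([288.6, 169.1, 33.9, 46.3], 0.94), ([276.9, 61.5, 25.8, 53.2], 0.82), ([197.2, 125.8, 44.7, 25.3], 0.68)]
tip1 [([278.0, 63.1, 31.7, 49.8], 0.91), ([290.4, 167.4, 32.0, 41.1], 0.87), ([197.1, 124.9, 47.8, 29.2], 0.87)]
seat1 [([198.6, 120.4, 48.2, 37.9], 0.8), ([282.4, 62.9, 37.9, 56.3], 0.78), ([283.9, 166.4, 33.0, 42.4], 0.72)]
[[253.88  119.335]
 [205.967  47.127]]
```

View pics/w1.png

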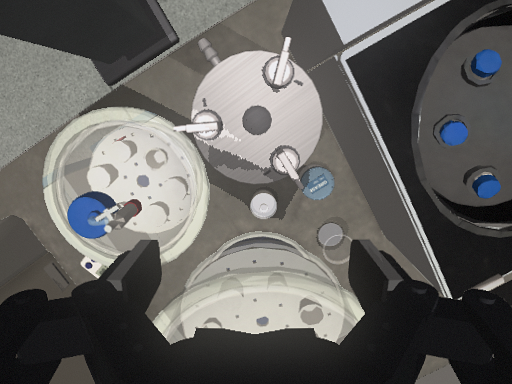

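The wrist view shows the flange at (257,116), its cap at (257,120), the spout end at (207,47), and nuts at (279,72), (285,160) and (206,124), all with noses outward. I'll enlarge it with a fitted model overlaid.

```bash
cat >> h.py <<'E'
def overlay(d,C,th,noses,box,f,name):
    """th: azimuth of column +x; noses: world azimuth of each nose"""
    u0,u1,v0,v1=box
    im=cv2.resize(d["pixels"][v0:v1,u0:u1],None,fx=f,fy=f,interpolation=cv2.INTER_CUBIC)
    def ln(P,c):
        q=((world2pix(d,P)-[u0,v0]+.5)*f*8).astype(np.int32); cv2.polylines(im,[q.reshape(-1,1,2)],False,c,1,cv2.LINE_AA,3)
    a=np.linspace(0,2*np.pi,60);circ=lambda c,r,z:np.c_[c[0]+r*np.cos(a),c[1]+r*np.sin(a),0*a+z]
    ln(circ(C,.064,.25),(0,255,0)); ln(circ(C,.014,.258),(0,255,0))
    ln([[*(C-.064*np.array([np.cos(th),np.sin(th)])),.244],[*(C-.092*np.array([np.cos(th),np.sin(th)])),.244]],(0,255,255))
    for k,n in enumerate(noses):
        p=th+np.pi-np.radians([60,180,300][k]);S=C+.048*np.array([np.cos(p),np.sin(p)])
        ln(circ(S,.015,.25),(255,128,0)); e=np.array([np.cos(n),np.sin(n)])
        ln([[*(S-.014*e),.286],[*(S+.014*e),.286]],(0,0,255)); ln([[*S,.274],[*(S+.028*e),.274]],(255,0,255))
    cv2.imwrite(name,im)
E
python3 - <<'E'
from h import *
d=dict(np.load("w1.npz"))
np.set_printoptions(precision=4,suppress=True)
cap=pix2world(d,257,120,.258)[:2]
sp=pix2world(d,207,46,.244)[:2]
S=[pix2world(d,*p,.253)[:2] for p in [(279,74),(285,161),(206,124)]]
print(cap,sp,S,np.mean(S,0)); C=(cap+np.mean(S,0))/2
print([np.linalg.norm(s-C) for s in S],np.linalg.norm(sp-C))
az=[np.degrees(np.arctan2(*(s-C)[::-1])) for s in [sp]+S];print(az)
th=np.arctan2(*(C-sp)[::-1]);print(th)
# nut1 clockwise 60 from spout
noses=[th+np.pi-np.radians(k) for k in (60,180,300)]
overlay(d,C,th,noses,(165,335,30,200),3.5,"pics/o1.png")
print(C)
E
```

```text
[0.568  0.3072] [0.4856 0.3004] [array([0.5418, 0.3456]), array([0.6162, 0.3115]), array([0.5471, 0.263 ])] [0.5684 0.3067]
[np.float64(0.04680847966590404), np.float64(0.04826473142614761), np.float64(0.048800870194848585)] 0.08281373556092435
[np.float64(-175.42453082983263), np.float64(124.28181158046596), np.float64(5.384103421781015), np.float64(-115.61329373860535)]
0.07985700184291315
[0.5682 0.307 ]
```

View pics/o1.png

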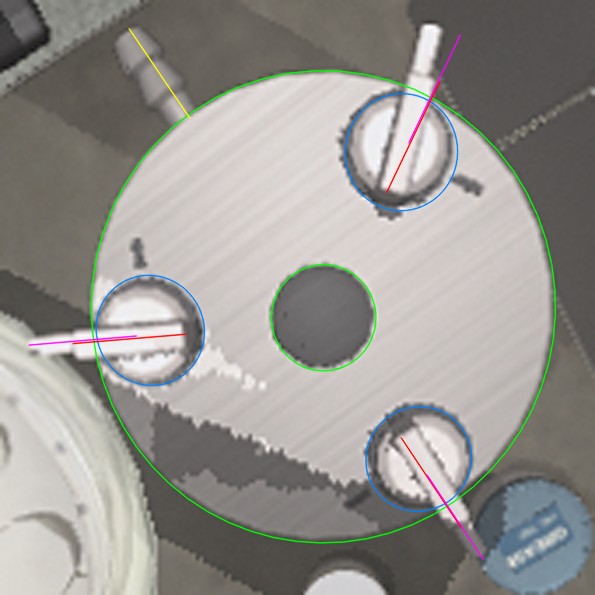

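```bash
cat >> h.py <<'E'
C=np.array([.5682,.3070]);TH=np.radians(4.6)
OUT=[TH+np.pi-np.radians(k) for k in (60,180,300)]
SEAT=[C+.048*np.array([np.cos(p),np.sin(p)]) for p in OUT]
def nose(d,k):
    """nut k's fin/nose from depth: centre of fin, nose angle relative to outward (deg, + = ccw)"""
    S=SEAT[k];c=world2pix(d,[*S,.27])[0].astype(int);Q=[]
    for v in range(max(0,c[1]-50),min(384,c[1]+50)):
        for u in range(max(0,c[0]-50),min(512,c[0]+50)):
            z=d["range_z"][v,u]
            if z>0:
                P=pix2world(d,u,v,rz=z)
                if np.hypot(*(P[:2]-S))<.033 and .2645<P[2]<.292: Q.append(P)
    Q=np.array(Q);top=Q[Q[:,2]>.279][:,:2];m=top.mean(0)
    vx,vy,_,_=cv2.fitLine(top.astype(np.float32),cv2.DIST_HUBER,0,.01,.01).ravel()
    if (Q[:,:2].mean(0)-S)@[vx,vy]<0: vx,vy=-vx,-vy
    rel=np.degrees((np.arctan2(vy,vx)-OUT[k]+np.pi)%(2*np.pi)-np.pi)
    far=Q[np.hypot(*(Q[:,:2]-S).T)>.02][:,:2]-S
    e=far.mean(0) if len(far) else np.array([np.nan]*2)
    rel2=np.degrees((np.arctan2(e[1],e[0])-OUT[k]+np.pi)%(2*np.pi)-np.pi)
    return len(top),m-S,rel,len(far),rel2
E
python3 - <<'E'
from h import *
np.set_printoptions(precision=4,suppress=True)
d=dict(np.load("w1.npz"))
for k in range(3): print(k+1,SEAT[k],np.degrees(OUT[k]),nose(d,k))
for p,k,z in [((430/3.5+165,28/3.5+30),0,.27),((470/3.5+165,522/3.5+30),1,.272),((30/3.5+165,346/3.5+30),2,.272)]:
    P=pix2world(d,*p,z)[:2]-SEAT[k];print(np.linalg.norm(P),np.degrees(np.arctan2(P[1],P[0])-OUT[k]))
E
```

```text
1 [0.5409 0.3465] 124.59999999999998 (305, array([-0.001 , -0.0008]), np.float64(11.704347907041676), 61, np.float64(15.405378955181028))
2 [0.616  0.3108] 4.599999999999993 (251, array([-0.0014,  0.0009]), np.float64(-2.304924744290775), 38, np.float64(0.3634404272380247))
3 [0.5476 0.2636] -115.40000000000002 (259, array([ 0.0004, -0.0003]), np.float64(0.7841938022818317), 49, np.float64(2.2922632165177372))
0.027534491944590376 13.92029761621751
0.01871757634999158 8.091312053674907
0.02779140143806467 1.8449969374644561
```

```bash
cat >> h.py <<'E'
from station import bot
from scipy.spatial.transform import Rotation as R
def tool_t():
    q=bot.state()["eef_rot"];x=R.from_quat([q[1],q[2],q[3],q[0]]).apply([1,0,0]);return np.degrees(np.arctan2(x[1],x[0]))
def rep(k,off,tag=""):
    s=bot.state();rel=(tool_t()-off-np.degrees(OUT[k])+270)%360-270
    print(tag,"clk %.2f rel %.1f tz %.3f"%(s["clock"],rel,s["wrist_torque"][2]),"F",s["wrist_force"].round(1),"w %.4f ff %.1f"%(s["width"],s["finger_force"]),"q7 %.2f"%s["joint_positions"][6],"tcp",s["tcp_pos"].round(4),flush=True)
    return rel,s["wrist_torque"][2]
def grasp(k,rel,off,dxy,z=.265,f=38):
    """off: 0 or 180 deg between tool x and the nose"""
    p=SEAT[k]+dxy;q=quat(OUT[k]+np.radians(rel+off))
    bot.goto([*p,.36],q);bot.move_straight([*p,z],velocity=.15);rep(k,off,"down")
    bot.close(f_grip=f);bot.hold(.2);return rep(k,off,"grip")
def turn(deg):
    j=np.array(bot.state()["joint_positions"]);j[6]+=np.radians(deg);bot.move_joints(j);bot.hold(.1)
E
python3 - <<'E'
from h import *
for k,(r,o,d) in enumerate([(11.5,0,(-.0006,-.0005)),(-2,180,(-.0009,.0004)),(1,180,(.0002,-.0001))]):
    p=[*(SEAT[k]+d),.265];q=bot.inverse_kinematics(p,quat(OUT[k]+np.radians(r+o)));print(k+1,None if q is None else q.round(2))
q=bot.inverse_kinematics([*SEAT[0],.265],quat(OUT[0]+np.radians(11.5)))
if q is not None and q[6]>-.03:
    grasp(0,11.5,0,np.array([-.0006,-.0005]))
    for i in range(3): turn(-9);rep(0,0)
E
```

```text
1 [-0.38  0.44 -0.32  1.54  0.15  1.18  0.08]
2 [-0.23  0.55 -0.42  1.4   0.22  1.24  0.95]
3 [-0.41  0.36 -0.1   1.63  0.04  1.15 -0.95]
down clk 5.08 rel 11.5 tz 0.004 F [0.7 0.2 1.2] w 0.0857 ff 0.0 q7 0.08 tcp [0.5414 0.3461 0.2661]
grip clk 5.97 rel 11.5 tz 0.013 F [-1.3 -0.9  3.2] w 0.0058 ff 39.7 q7 0.08 tcp [0.5403 0.346  0.2652]
 clk 6.34 rel 2.7 tz 0.049 F [-2.5 -1.   2.1] w 0.0059 ff 39.7 q7 -0.07 tcp [0.5402 0.3459 0.2652]
 clk 6.72 rel -6.1 tz 0.086 F [-1.8 -3.1  2.7] w 0.0062 ff 39.8 q7 -0.23 tcp [0.5401 0.3458 0.2652]
 clk 7.09 rel -14.8 tz 0.093 F [-1.9 -2.9  3.3] w 0.0059 ff 39.8 q7 -0.38 tcp [0.54   0.3458 0.2652]
```

```bash
python3 - <<'E'
from h import *
for a in (-15,-20,-20,-15,-15,-4): turn(a);r=rep(0,0)
for i in range(4):
    if r[1]<.012: break
    turn(6);r=rep(0,0,"back")
E
```

```text
clk 7.55 rel -29.6 tz 0.110 F [-3.6 -1.8  3.6] w 0.0061 ff 39.9 q7 -0.64 tcp [0.5398 0.3457 0.2652]
 clk 8.07 rel -49.3 tz 0.143 F [-4.9 -2.2  2.8] w 0.0063 ff 40.0 q7 -0.98 tcp [0.5395 0.3458 0.2652]
 clk 8.60 rel -69.1 tz 0.110 F [-3.9 -1.4  3.5] w 0.0062 ff 40.0 q7 -1.33 tcp [0.5393 0.3458 0.2652]
 clk 9.06 rel -83.7 tz 0.157 F [-5.  -2.   3.9] w 0.0060 ff 40.0 q7 -1.58 tcp [0.5391 0.346  0.2652]
 clk 9.51 rel -98.4 tz 0.145 F [-5.8 -0.4  4.2] w 0.0062 ff 40.0 q7 -1.84 tcp [0.5389 0.3462 0.2652]
 clk 9.86 rel -102.2 tz 0.109 F [-4.5 -1.8  4.3] w 0.0063 ff 40.0 q7 -1.91 tcp [0.5389 0.3462 0.2652]
back clk 10.21 rel -96.3 tz 0.025 F [-4.1 -1.7  3.9] w 0.0059 ff 40.0 q7 -1.80 tcp [0.5389 0.3462 0.2652]
back clk 10.56 rel -90.5 tz 0.019 F [-4.4 -2.8  3.6] w 0.0060 ff 40.0 q7 -1.70 tcp [0.539  0.3461 0.2652]
back clk 10.91 rel -84.7 tz -0.011 F [-3.9 -2.5  4.3] w 0.0063 ff 40.0 q7 -1.60 tcp [0.5391 0.346  0.2652]
```

```bash
cat >> h.py <<'E'
def look(name,k):
    p=bot.state()["tcp_pos"];bot.move_straight([p[0],p[1],.36],velocity=.2)
    bot.goto([.614,.277,.42],quat(np.radians(150)));d=bot.camera("wrist");np.savez(name+".npz",**d)
    print(bot.state()["clock"],[ (i+1,nose(d,i)) for i in k])
    return d
E
python3 - <<'E'
from h import *
bot.let_go();bot.hold(.2);rep(0,0,"open")
d=look("w2",[0,1,2])
noses=[OUT[0]-np.pi/2,OUT[1],OUT[2]]
overlay(d,C,TH,noses,(165,335,30,200),3.5,"pics/o2.png")
E
```

```text
open clk 11.85 rel -84.5 tz 0.003 F [ 0.1  0.4 -0.2] w 0.0851 ff 0.0 q7 -1.60 tcp [0.539  0.3461 0.2652]
14.25 [(1, (316, array([-0.00132129, -0.00142   ]), np.float64(-85.76723951164846), 45, np.float64(-87.30103242481742))), (2, (256, array([-0.00147942,  0.0009529 ]), np.float64(-2.1995383404920634), 38, np.float64(0.42379296341414047))), (3, (258, array([ 0.00043247, -0.0004379 ]), np.float64(0.799916897751201), 48, np.float64(1.8303964462671658)))]
```

View pics/o2.png

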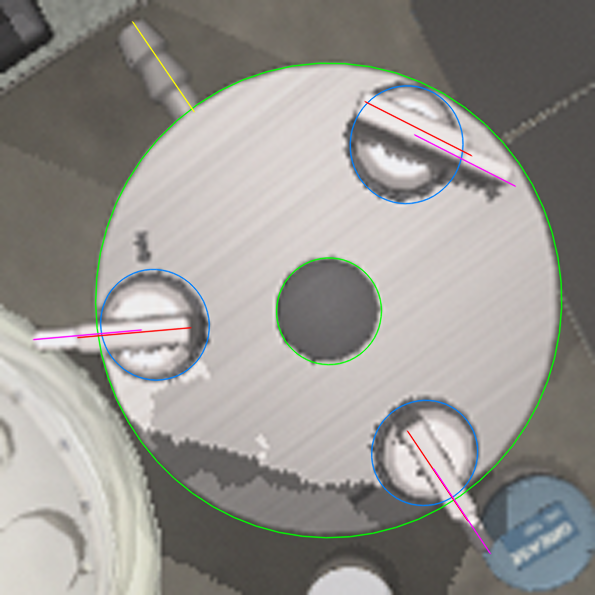

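Nut 1 rests at about -87°, parallel to the overlay and pointing at its tick. Next is nut 2, winding it while averaging the torque.

```bash
cat >> h.py <<'E'
def tau(n=8):
    v=[]
    for _ in range(n): bot.hold(.02);v.append(bot.state()["wrist_torque"][2])
    return np.mean(v)
E
python3 - <<'E'
from h import *
k,o=1,180
grasp(k,-1.5,o,np.array([-.0012,.0008]))
for a in (-10,-12,-12,-12,-12,-12): turn(a);rep(k,o);print(round(tau(),3))
E
```

```text
down clk 15.57 rel -1.5 tz 0.016 F [0.7 0.7 0.3] w 0.0856 ff 0.0 q7 0.84 tcp [0.6155 0.312  0.2665]
grip clk 16.47 rel -1.5 tz 0.036 F [-0.3  1.6  1.8] w 0.0062 ff 40.0 q7 0.84 tcp [0.6148 0.3122 0.2652]
 clk 16.86 rel -11.3 tz 0.061 F [0.2 1.6 1.6] w 0.0061 ff 40.0 q7 0.67 tcp [0.6148 0.3123 0.2652]
0.07
 clk 17.41 rel -23.1 tz 0.170 F [-0.1  2.1  0.8] w 0.0062 ff 40.0 q7 0.46 tcp [0.6148 0.3125 0.2653]
0.163
 clk 17.96 rel -35.0 tz 0.209 F [0.7 3.3 0.7] w 0.0061 ff 40.0 q7 0.25 tcp [0.6148 0.3125 0.2652]
0.234
 clk 18.51 rel -46.9 tz 0.262 F [ 1.2  2.4 -0.1] w 0.0059 ff 40.0 q7 0.05 tcp [0.6149 0.3126 0.2653]
0.28
 clk 19.06 rel -58.8 tz 0.266 F [ 2.2  4.2 -0.5] w 0.0059 ff 39.9 q7 -0.16 tcp [0.6149 0.3127 0.2652]
0.271
 clk 19.61 rel -70.7 tz 0.196 F [ 2.2  3.5 -1.5] w 0.0058 ff 39.8 q7 -0.37 tcp [0.615  0.3128 0.2653]
0.302
```

```bash
python3 - <<'E'
from h import *
k,o=1,180
for a in (-15,-15,-15,-13.5): turn(a);rep(k,o);print(round(tau(),3))
for a in (20,14): turn(a);rep(k,o,"back");print(round(tau(),3))
for i in range(4):
    t=tau()
    if t<.02: break
    turn(min(8,np.degrees(t/.4)));rep(k,o,"back")
print(tau())
bot.let_go();bot.hold(.2);rep(k,o,"open")
d=look("w3",[0,1,2])
overlay(d,C,TH,[OUT[0]-np.pi/2,OUT[1]-np.pi/2,OUT[2]],(165,335,30,200),3.5,"pics/o3.png")
E
```

```text
clk 20.20 rel -85.6 tz 0.249 F [ 3.5  3.3 -1.5] w 0.0058 ff 39.8 q7 -0.63 tcp [0.6152 0.3128 0.2652]
0.267
 clk 20.79 rel -100.6 tz 0.282 F [ 3.4  4.2 -1.7] w 0.0061 ff 39.7 q7 -0.89 tcp [0.6153 0.3129 0.2653]
0.273
 clk 21.38 rel -115.4 tz 0.332 F [ 3.2  3.8 -1.9] w 0.0061 ff 39.7 q7 -1.15 tcp [0.6155 0.3128 0.2652]
0.283
 clk 21.95 rel -128.7 tz 0.295 F [ 2.9  3.9 -1.9] w 0.0062 ff 39.7 q7 -1.38 tcp [0.6156 0.3128 0.2652]
0.28
back clk 22.62 rel -108.9 tz 0.128 F [ 1.6  3.9 -1.5] w 0.0061 ff 39.8 q7 -1.04 tcp [0.6154 0.3128 0.2653]
0.137
back clk 23.19 rel -95.1 tz 0.035 F [ 1.6  4.  -0.4] w 0.0061 ff 39.8 q7 -0.79 tcp [0.6153 0.3129 0.2652]
0.04
back clk 23.81 rel -88.4 tz 0.027 F [0.7 4.1 0.7] w 0.0062 ff 39.8 q7 -0.68 tcp [0.6152 0.3128 0.2652]
-0.008751731829117735
open clk 25.02 rel -88.2 tz -0.007 F [-0.1  0.1  0.4] w 0.0856 ff 0.0 q7 -0.67 tcp [0.6153 0.3128 0.2652]
26.5833 [(1, (322, array([-0.00124755, -0.00143478]), np.float64(-85.8823691802982), 41, np.float64(-87.10097152526924))), (2, (282, array([-0.00126724,  0.0010489 ]), np.float64(-88.34277741337027), 48, np.float64(-91.26061541085194))), (3, (258, array([ 0.00039809, -0.00048155]), np.float64(0.8945355083233877), 49, np.float64(1.781371141892679)))]
```

View pics/o3.png

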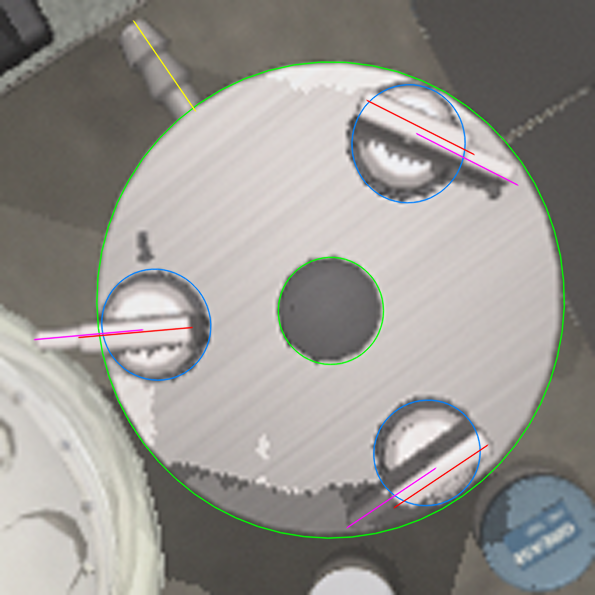

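Nut 2 rests at about -89° at its tick. For nut 3, joint 7 needs the flipped grasp, so I'll check IK before moving.

```bash
python3 - <<'E'
from h import *
k,o=2,0
q=bot.inverse_kinematics([*SEAT[k],.265],quat(OUT[k]+np.radians(1.2)));print(q)
if q is not None and .1<q[6]<2.5:
    grasp(k,1.2,o,np.array([.0003,-.0004]))
    for a in (-10,-12,-12,-12,-12,-12): turn(a);rep(k,o);print(round(tau(),3))
E
```

```text
[ 0.33332132  0.68500369 -1.25322597  1.6092235   0.66514762  1.34163133
  1.70681201]
down clk 28.69 rel 1.2 tz 0.004 F [-0.4  0.6  1.3] w 0.0856 ff 0.0 q7 1.71 tcp [0.5482 0.2638 0.2659]
grip clk 29.59 rel 1.2 tz -0.041 F [-1.9 -0.4  3.9] w 0.0060 ff 39.9 q7 1.71 tcp [0.5477 0.2633 0.2652]
 clk 29.98 rel -8.6 tz 0.042 F [-1.7 -0.9  2.3] w 0.0061 ff 39.7 q7 1.54 tcp [0.5476 0.2634 0.2652]
0.061
 clk 30.53 rel -20.5 tz 0.112 F [-2.6 -2.   2.9] w 0.0059 ff 39.8 q7 1.33 tcp [0.5475 0.2634 0.2652]
0.137
 clk 31.08 rel -32.3 tz 0.210 F [-2.1 -1.2  2.5] w 0.0062 ff 39.8 q7 1.12 tcp [0.5475 0.2635 0.2652]
0.18
 clk 31.63 rel -44.2 tz 0.185 F [-1.9 -0.4  2.7] w 0.0057 ff 39.7 q7 0.92 tcp [0.5474 0.2636 0.2652]
0.165
 clk 32.18 rel -56.1 tz 0.181 F [-2.2  0.8  2.5] w 0.0061 ff 39.7 q7 0.71 tcp [0.5474 0.2637 0.2652]
0.191
 clk 32.73 rel -68.0 tz 0.119 F [-2.5  0.7  2.3] w 0.0064 ff 39.7 q7 0.50 tcp [0.5474 0.2638 0.2652]
0.184
```

Slip is about 0.18 N·m, which is 26° of windup, so I'll turn to about -116°.

```bash
python3 - <<'E'
from h import *
k,o=2,0
for a in (-16,-16,-16): turn(a);rep(k,o);print(round(tau(),3))
turn(15);rep(k,o,"back")
for i in range(4):
    t=tau();print(round(t,3))
    if t<.02: break
    turn(min(8,np.degrees(t/.4)));rep(k,o,"back")
bot.let_go();bot.hold(.2);rep(k,o,"open")
d=look("w4",[0,1,2])
overlay(d,C,TH,[o-np.pi/2 for o in OUT],(165,335,30,200),3.5,"pics/o4.png")
E
```

```text
clk 33.33 rel -83.9 tz 0.169 F [-0.6  1.6  0.8] w 0.0062 ff 39.6 q7 0.22 tcp [0.5473 0.2639 0.2652]
0.181
 clk 33.93 rel -99.8 tz 0.101 F [-2.3  1.2  0.2] w 0.0057 ff 39.5 q7 -0.05 tcp [0.5474 0.2641 0.2652]
0.183
 clk 34.53 rel -115.6 tz 0.149 F [-0.2  2.4  0.8] w 0.0062 ff 39.4 q7 -0.33 tcp [0.5475 0.2642 0.2653]
0.187
back clk 35.12 rel -100.9 tz 0.194 F [-1.7  1.9  0.8] w 0.0060 ff 39.5 q7 -0.07 tcp [0.5474 0.2641 0.2652]
0.071
back clk 35.62 rel -93.0 tz 0.082 F [-1.7  1.8  1.8] w 0.0059 ff 39.5 q7 0.06 tcp [0.5474 0.264  0.2652]
0.015
open clk 36.69 rel -92.8 tz 0.006 F [-0.1 -0.2  0.6] w 0.0853 ff 0.0 q7 0.07 tcp [0.5474 0.2641 0.2652]
37.8167 [(1, (321, array([-0.0012744 , -0.00139456]), np.float64(-86.05769672119784), 44, np.float64(-87.30872612769787))), (2, (282, array([-0.00125327,  0.00107968]), np.float64(-87.78479193931524), 47, np.float64(-91.17207767603969))), (3, (295, array([ 0.00030447, -0.00012575]), np.float64(-89.0972334304814), 57, np.float64(-89.64468976006164)))]
```

View pics/o4.png

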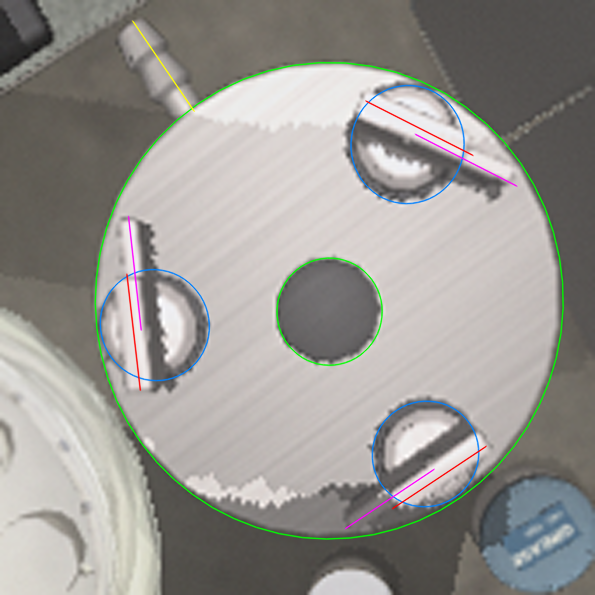

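All three pointers lie along the rim at their ticks, within about 4°, and the arm is clear.

```bash
python3 -c "
from station import bot
bot.hold(.3);print(bot.finish_job())"
```

```text
the job is handed in; nothing more can be done
None
```

All three nuts are tightened a quarter turn clockwise in order and released: they rest at about -87°, -89° and -89° from outward, each at its tick, and the job is handed in after about 38 s (no verdict was returned).

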